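Pop and open the wide spring-lid case

ROBOT

A 6-joint arm with a two-finger parallel gripper is mounted at the origin on a cart in front of the work surface, level with it; the furniture and walls round the work are solid. World frame = base frame: x ahead of the robot, y to its left, z up, the work surface at z = 0. Lengths are in m, angles in rad, forces in N, time in s.
With the tool pointing down it reaches from about 0.375 to 0.975 m from the base axis. Payload 3.8 kg.
Tool frame: the origin (TCP) lies midway between the tips of the shut fingers; the grasp point (between the pads) lies 19 mm behind it; z points along the fingers, y is the line along which they close (so a half turn about z gives the same grasp; the last joint's range is limited). The gripper opens to 85 mm and grips with 20 to 120 N. Pads are 22 mm wide; open, the fingers measure 114 mm over their backs; the gripper's body (76 mm by 85 mm) begins 54 mm behind the grasp point. The pads swing forward as they close: fully open they stand 13 mm farther back than shut.
Start: joints at [-1.198, 0.264, 1.604, -0, 1.274, -0.037], TCP at [0.269, -0.619, 0.231] pointing down, gripper open.
Joint ranges: [-2.63, 2.63], [-0.94, 2.18], [0.31, 2.57], [-1.31, 4.45], [0, 2.66], [-2.55, 2.55]. Speed limits (rad/s): [2.57, 2.57, 3.14, 3.14, 3.14, 3.14].

INTERFACE

Orientations are given as a rotation vector (axis times angle).
In Python, from workcell import read_state, vision, ticket gives the robot as it stands. The module is installed in compiled form; this text tells all that it offers.
- The arm moves only by the tool jog_arm, never from a script. Its arguments are lists of equal length, an entry for each row: "turn": the turn, a rotation vector about the tool's x, y, z in rad, a list of three; "delta_pos": the shift along the tool's x, y, z in m, a list of three; "gripper": the finger opening in m, from 0 to 0.0854. In form: {"turn": [[rx, ry, rz], ...], "delta_pos": [[dx, dy, dz], ...], "gripper": [gripper, ...]}. A call has 1 to 20 rows; each row shifts and turns the commanded pose from where the row before left it, along the tool's axes as they then stand; what a row does not reach is not made up. A row lasts 1/12 s, in which the tool goes at most 41.7 mm and 7.16 degrees, less where a joint would pass 70% of its speed; a pose out of reach is approached as far as the arm can. A call with a gripper value outside its range is refused whole. The fingers move at their own pace and stop on an object; "grip_force" is the grip in N (left out, the last holds). Time passes only in rows, so rows that do not move let the fingers close. It gives the time, the measured TCP pose, the force, the opening and the grip force at its end, in the units of the state.
- read_state(): the state, without advancing time (a new reading comes with each control period).
- vision.read_camera(name): name is "scene" or "top" or "wrist"; returns the picture (400x640x3 uint8, red, green, blue); there is no depth.
- vision.calibration(name): a dict with "vfov" (degrees; the focal length in pixels is half the picture's height over the tangent of half this angle, whatever the lens; pixels are square), "cx", "cy" (the principal point, pixels), "dist" ([k1, k2, p1, p2, k3] as OpenCV has them; the pictures are not rectified), "R" (3x3) and "t" (3): a world point X has camera coordinates R X + t; the wrist camera has in their place "mount" (4x4, takes a point from camera to tool coordinates, whose origin is the TCP and whose axes are the flange's). Camera axes: x right, y down, z forward; pixel columns grow to the right and rows downward; lengths in m; the calibration is good to about 2 mm. A picture is of the moment at which its call begins: read the wrist's pose just before it. calibration takes no time and is no camera call.
- ticket.finish_job(): hands the job in; it is judged then, once.
The state is a dict: "time": time; "q": joint angles; "joint_vel": joint speeds; "joint_torque": joint torques, N m; "tool_pos": TCP position; "tcp_rot": TCP orientation; "wrist_force": force on the tool from outside, world axes, zero at the start; "torque": the same for the moment, N m; "width": opening from 0.0 (shut) to 1.0 (fully open); "grip_force": force on a finger pad.
Only numpy, scipy, OpenCV 4.12 (cv2) and the standard library are available. Lean on these libraries where they do the work, as an engineer would, in place of code of your own. Each camera call takes 0.05 s, during which the arm holds its last target. There are 200 camera calls.

TASK

Two grey spring-lid steel cases stand on the bench; someone needs to get at the hex nut in the wider one. With the fingertips only, press down the release tab on the front of the wider case so that its lid springs up, then push that lid all the way back until it rests by itself against its stop. Keep the narrower case shut, leave both cases standing where they are, lift or carry nothing, do not take out the hex nut, and leave the other things on the bench alone.

Things in the scene. Friction and masses are not known exactly. Their poses are not given: they have to be found in the camera images.
- wide_case: The wider case, the one to open: loose grey steel case, 110 mm deep (x), 150 mm wide (y), 53 mm high shut, 2.2 kg. Origin at the centre of its underside; x points from its front (tab side) to its back (hinge side), z up. Front faces the robot to within 25 degrees. Not to be lifted, shoved or tipped. Hollow, walls 3 mm, inner floor 6 mm above the table.
- narrow_case: The narrower case, to stay shut: loose grey steel case, 110 mm deep (x), 80 mm wide (y), 53 mm high shut, 1.8 kg. Origin at the centre of its underside; x points from its front (tab side) to its back (hinge side), z up. Front faces the robot to within 25 degrees. Not to be lifted, shoved or tipped. Has the same kind of lid and tab.
- wide_lid (a joint): Lid of the wider case, rad: 0 shut and latched, 1.83 open against its stop. Hinged along the case's y at point wide_hinge; opens up and to the back. The tab pressed, a spring lifts it to about 0.56 and holds it there; pushed on and let go before upright (1.57) it falls back to 0.56, beyond upright it falls open to the stop. 0.16 kg; under 2 N at the front edge moves it.
- wide_tab (a joint): Release tab of the wider case, rad: 0 at rest, 0.36 fully down, springs back when let go. A rocker pivoted along the case's y, 60 mm in front of the case's origin and 30 mm up. Pressed down it releases the lid at about 0.23 (8 mm down at point wide_tab_press, about 6 N); fully down is 13 mm there, about 8 N.
- wide_tab_press (a point): Point on top of the wider case's tab, where to press down: 96 mm in front of the case's origin, 36.5 mm above the table at rest. The tab is a level ribbed plate 42 mm wide (y) reaching 20 mm forward and back from here. Behind it a hook rises to 59 mm above the table, its front 28 mm behind this point, up to 9 mm nearer with the tab down.
- wide_hinge (a point): Point on the hinge axis of the wider case's lid, mid-width: 58.5 mm behind the case's origin and 51 mm above the table. Fixed to the case; same axes as the case.
- wide_lid_edge (a point): Middle of the front end of the wider case's lid (tip of a tongue 30 mm wide, 6 mm long, on its front edge), 121.5 mm from the hinge axis; moves with the lid. The lid is a flat plate 4 mm thick and 154 mm wide, half its thickness above and below this point.
- narrow_lid (a joint): Lid of the narrower case, rad: 0 shut, positive open. Must stay shut.
- hex_nut: Steel M20 hex nut lying flat, 35x30x16 mm, 0.065 kg, loose on the floor inside the wider case, out of sight until the lid is open; origin at the centre of its underside.
- bolt: grey M16 bolt standing on its head, 28x24x65 mm, loose; origin at the centre of its underside; stands between the two cases
- padlock: brass padlock lying flat, 42x74x18 mm, loose; origin at the centre of its underside; lies near the table's front edge
- drill_case: flat red plastic drill-bit case, 76x131x22 mm, loose; origin at the centre of its underside; lies to the right
- stub: short screwdriver with a green handle, 25x150x23 mm, loose; origin at the centre of its underside; lies to the right of the cases

How it is judged:
On the way, in this order (a step that is already met when the one before it is completed fails the run):
1. the wider case's release tab is pressed down (value of joint wide_tab above 0.12 rad), for 0.02 s.
2. its lid has sprung up part way (value of joint wide_lid between 0.35 and 1.2 rad), for 0.1 s.
3. the lid is pushed fully back (value of joint wide_lid above 1.7 rad), for 0.2 s.
At the end, for the whole second after the job is handed in: The wider case's lid rests fully back (over 1.7 of 1.83 rad) with its tab let go and up (under 0.08 rad); the narrower case is shut (under 0.05 rad); both cases stand level within 30 mm of where they stood; the hex nut is still in its case; all is at rest (value of joint wide_lid above 1.7 rad and value of joint narrow_lid below 0.05 rad and value of joint wide_tab below 0.08 rad and distance of each of wide_case, narrow_case from where it was at the start of the episode below 0.03 m and angle between wide_case's own z axis and vertical below 0.1 rad and z of hex_nut in the frame of wide_case below 0.04 m and horizontal distance between hex_nut and wide_case below 0.09 m and linear speed of wide_case below 0.02 m/s); the robot touches nothing.
It fails at once if the narrower case's lid springs open (value of joint narrow_lid above 0.1 rad).
It fails at once if a case is lifted, tipped or shoved (height (world z) of any of wide_case, narrow_case above 0.015 m or angle between any of wide_case, narrow_case's own z axis and vertical above 0.2 rad or distance of any of wide_case, narrow_case from where it was at the start of the episode above 0.03 m).
It fails at once if the hex nut is lifted out (z of hex_nut in the frame of wide_case above 0.045 m).
It fails at once if another thing is moved or lifted (distance of any of bolt, padlock, drill_case, stub from where it was at the start of the episode above 0.03 m).
It also fails if it takes over 42 s, if anything falls off the work surface, if the arm or the gripper's body presses on something with over 40 N, if the wrist force passes 120 N, or if a joint passes its speed limit or range.

## Working session

There is one attempt and no reset: what is moved stays moved. The work goes in short steps, Python scripts to look and compute and a tool call to move; the robot and the scene stay as the last step left them, time stands still between calls to the robot, and variables do not carry over. Pictures are saved under pics/ and viewed, at most 10 in all, crops included, and the job is handed in when it is done.

Besides the shell and the picture viewer there is one more tool, called after ">>>" in YAML: its name, and indented under it one key for each argument. jog_arm: Moves the arm, as the interface text tells. Its arguments: {"type":"object","properties":{"turn":{"type":"array","items":{"type":"array","items":{"type":"number"}}},"delta_pos":{"type":"array","items":{"type":"array","items":{"type":"number"}}},"gripper":{"type":"array","items":{"type":"number"}},"grip_force":{"type":"number"}},"required":["turn","delta_pos","gripper"]}

```bash
mkdir -p pics
cat > h.py <<'E'
import numpy as np, cv2
from scipy.spatial.transform import Rotation as Ro
from workcell import read_state, vision, ticket
def K(c): 
    f=200/np.tan(np.radians(c['vfov'])/2); return np.array([[f,0,c['cx']],[0,f,c['cy']],[0,0,1.]])
def ext(name,c,s=None):
    if name!='wrist': return np.array(c['R']),np.array(c['t'])
    T=np.eye(4);T[:3,:3]=Ro.from_rotvec(s['tcp_rot']).as_matrix();T[:3,3]=s['tool_pos']
    M=np.linalg.inv(T@np.array(c['mount']));return M[:3,:3],M[:3,3]
def ray(name,uv,z,s=None):
    c=vision.calibration(name);R,t=ext(name,c,s)
    p=cv2.undistortPoints(np.array(uv,float).reshape(-1,1,2),K(c),np.array(c['dist'],float)).reshape(-1,2)
    d=np.c_[p,np.ones(len(p))]@R; o=-R.T@t
    return o+d*((z-o[2])/d[:,2])[:,None]
def proj(name,X,s=None):
    c=vision.calibration(name);R,t=ext(name,c,s)
    return cv2.projectPoints(np.array(X,float).reshape(-1,1,3),cv2.Rodrigues(R)[0],t,K(c),np.array(c['dist'],float))[0].reshape(-1,2)
def snap(name,f):
    s=read_state();im=vision.read_camera(name);cv2.imwrite('pics/'+f,im[:,:,::-1]);return s,im
E
python3 - <<'E'
from h import *
s,_=snap('top','t0.png');snap('scene','s0.png')
print(s)
for n in('top','scene'):
    c=vision.calibration(n);print(n,-np.array(c['R']).T@c['t'])
print(vision.calibration('wrist'))
E
```

```text
{'time': 0.0, 'q': array([-1.19786722e+00,  2.64717569e-01,  1.60542479e+00, -1.23330633e-05,
        1.27368066e+00, -3.68960979e-02]), 'joint_vel': array([-2.41706038e-04, -2.31489810e-04,  3.53665054e-04,  8.05554804e-04,
        4.02782863e-06, -1.18721353e-04]), 'joint_torque': array([-2.67145988e-03, -5.15131295e+01, -3.67311466e+01, -6.14605369e-05,
        1.29209019e-02,  2.21896988e-05]), 'tool_pos': array([ 0.26867668, -0.6184062 ,  0.22995857]), 'tcp_rot': array([-3.07371444e+00, -6.38814778e-01,  6.03707563e-04]), 'wrist_force': array([-1.05502403, -0.28654152, -0.6862072 ]), 'torque': array([-0.03438428, -0.03567882, -0.07759647]), 'grip_force': 0.0, 'width': 1.0000490147743548}
top [ 0.28226958 -0.06800146  1.14048611]
scene [-0.42121808 -0.70889218  0.68188447]
{'vfov': 59.988645125997614, 'cx': 319.5529629075367, 'cy': 197.7490876609617, 'dist': array([0.00227102, 0.        , 0.        , 0.        , 0.        ]), 'mount': array([[ 6.41958847e-04, -9.49728138e-01, -3.13075154e-01,
         8.00198053e-02],
       [ 9.99999479e-01,  3.61241307e-04,  9.54650906e-04,
         4.52962506e-04],
       [-7.93563149e-04, -3.13075604e-01,  9.49727875e-01,
        -1.43057138e-01],
       [ 0.00000000e+00,  0.00000000e+00,  0.00000000e+00,
         1.00000000e+00]])}
```

View pics/t0.png

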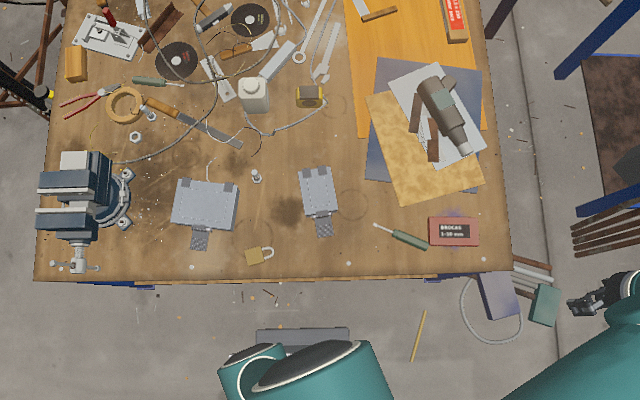

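View pics/s0.png

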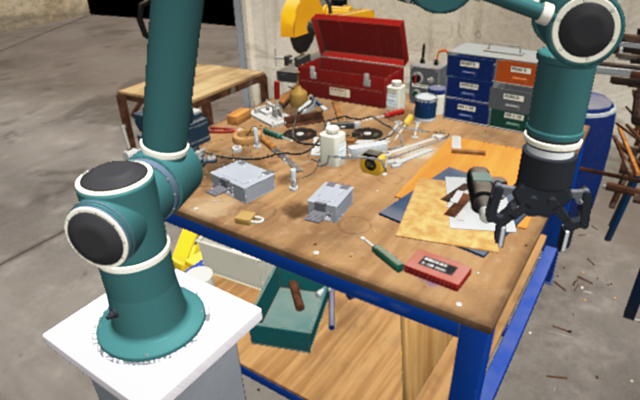

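The top view shows the wide case at about (205,204) with its tab at (199,241). The narrow case is at (319,192) with its tab at (323,229), the bolt at (256,176) and the padlock at (258,255).

Run:
```python
from h import *
im=cv2.imread('pics/t0.png')
b,g,r=[im[:,:,i].astype(int) for i in range(3)]
m=((b-r>3)&(b>90)).astype(np.uint8)*255
roi=np.zeros_like(m);roi[165:258,160:350]=1
m=m*roi
body=cv2.morphologyEx(m,cv2.MORPH_CLOSE,np.ones((3,3)))
body2=cv2.morphologyEx(body,cv2.MORPH_OPEN,np.ones((24,24)))
cv2.imwrite('pics/crop.png',np.hstack([cv2.resize(im[160:270,150:350],None,fx=3.9,fy=3.9,interpolation=cv2.INTER_CUBIC)]))
for c in cv2.findContours(body2,0,2)[0]:
    q=cv2.boxPoints(cv2.minAreaRect(c));P=ray('top',q,.053)[:,:2]
    print(q.round(1).tolist(),P.round(3).tolist(),P.mean(0),[np.linalg.norm(P[i]-P[i-1]).round(4) for i in range(4)])
for c in cv2.findContours(body,0,2)[0]:
    if cv2.contourArea(c)>60: print(cv2.boundingRect(c))
print(ray('top',[[199,241],[198,249],[258,255],[256,178]],.0365))
```

```text
[[175.0, 184.0], [236.0, 184.0], [236.0, 228.0], [175.0, 228.0]] [[0.573, 0.288], [0.569, 0.133], [0.457, 0.131], [0.461, 0.284]] [0.51513098 0.20891333] [np.float64(0.1129), np.float64(0.1559), np.float64(0.112), np.float64(0.1526)]
[[304.0, 179.0], [334.0, 179.0], [334.0, 211.0], [304.0, 211.0]] [[0.578, -0.039], [0.576, -0.114], [0.494, -0.112], [0.496, -0.037]] [ 0.53555247 -0.07552985] [np.float64(0.082), np.float64(0.0755), np.float64(0.082), np.float64(0.0743)]
(170, 177, 70, 74)
(298, 166, 40, 51)
[[0.42921626 0.22676571 0.0365    ]
 [0.40924755 0.22876809 0.0365    ]
 [0.39106087 0.07888257 0.0365    ]
 [0.58794927 0.08439006 0.0365    ]]
```

View pics/crop.png

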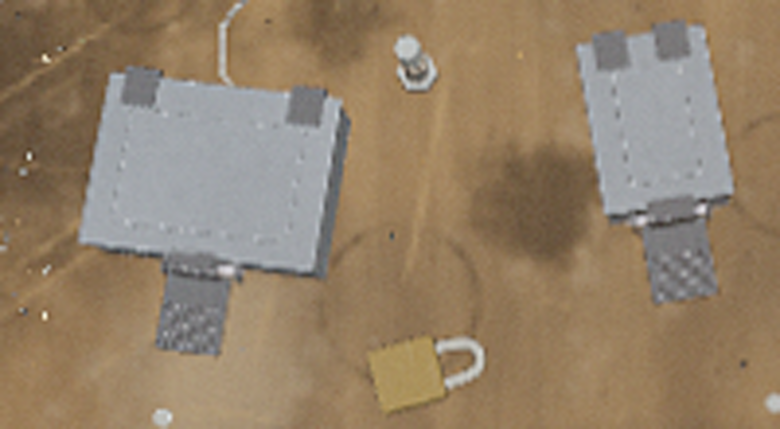

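The crop (scale 3.9, offset (150,160)) gives the lid corners at (112,73), (342,100), (316,271) and (80,240), and the tab's front edge from (156,349) to (220,355).

Run:
```python
from h import *
px=lambda a:np.array(a)/3.9+[150-.4,160-.4]
L=ray('top',px([[112,73],[342,100],[316,271],[80,240]]),.053)[:,:2]
T=ray('top',px([[156,349],[220,355]]),.0365)[:,:2]
N=ray('top',px([[578,45],[704,26],[733,195],[606,216]]),.053)[:,:2]
print(L.round(3).tolist(),[np.linalg.norm(L[i]-L[i-1]).round(3) for i in range(4)])
print(T.round(3).tolist(),np.linalg.norm(T[0]-T[1]))
ax=(L[0]+L[1]-L[2]-L[3]);y1=np.degrees(np.arctan2(ax[1],ax[0]))
yv=L[0]-L[1]+L[3]-L[2];y2=np.degrees(np.arctan2(-yv[0],yv[1]))
c=L.mean(0);tf=T.mean(0);d=c-tf;y3=np.degrees(np.arctan2(d[1],d[0]))
print(c,tf,'yaws',y1,y2,y3,'dist c-tf',np.linalg.norm(d))
print('narrow',N.mean(0),N.round(3).tolist())
y=np.radians((y1+y2+y3)/3);u=np.array([np.cos(y),np.sin(y)])
print('yaw',np.degrees(y),'press',tf+.02*u,c-.096*u,'hinge',c+.0585*u)
s=read_state();print(Ro.from_rotvec(s['tcp_rot']).as_matrix().round(3))
```

```text
[[0.588, 0.28], [0.566, 0.129], [0.455, 0.144], [0.478, 0.297]] [np.float64(0.111), np.float64(0.153), np.float64(0.112), np.float64(0.154)]
[[0.409, 0.25], [0.405, 0.209]] 0.04170289368477704
[0.52176513 0.2127024 ] [0.40712071 0.22924105] yaws -8.087269423545454 -8.589279812266525 -8.208877353594232 dist c-tf 0.11583121246978637
narrow [ 0.54750731 -0.07232245] [[0.599, -0.024], [0.609, -0.106], [0.497, -0.121], [0.485, -0.04]]
yaw -8.295142196468737 press [0.42691147 0.2263556 ] [0.42676948 0.22655255] hinge [0.5796531  0.20426247]
[[ 0.917  0.398 -0.001]
 [ 0.398 -0.917  0.002]
 [ 0.    -0.002 -1.   ]]
```

The pose is consistent: yaw −8.3°, origin (0.522, 0.213), press point (0.427, 0.2265). I'll move over now with the gripper shut.

>>> jog_arm:
  turn:
    - [0, 0, 0]
    - [0, 0, 0]
    - [0, 0, 0]
    - [0, 0, 0]
    - [0, 0, 0]
    - [0, 0, 0]
    - [0, 0, 0]
    - [0, 0, 0]
    - [0, 0, 0]
    - [0, 0, 0]
    - [0, 0, 0]
    - [0, 0, 0]
    - [0, 0, 0]
    - [0, 0, 0]
    - [0, 0, 0]
    - [0, 0, 0]
    - [0, 0, 0]
    - [0, 0, 0]
    - [0, 0, 0]
    - [0, 0, 0]
  delta_pos:
    - [0.034, -0.02, 0]
    - [0.034, -0.02, 0]
    - [0.034, -0.02, 0]
    - [0.034, -0.02, 0]
    - [0.034, -0.02, 0]
    - [0.034, -0.02, 0]
    - [0.034, -0.02, 0]
    - [0.034, -0.02, 0]
    - [0.034, -0.02, 0]
    - [0.034, -0.02, 0]
    - [0.0085, -0.0376, 0]
    - [0.0085, -0.0376, 0]
    - [0.0085, -0.0376, 0]
    - [0.0085, -0.0376, 0]
    - [0.0085, -0.0376, 0]
    - [0.0085, -0.0376, 0]
    - [0.0085, -0.0376, 0]
    - [0.0085, -0.0376, 0]
    - [0.0085, -0.0376, 0]
    - [0.0085, -0.0376, 0]
  gripper: [0, 0, 0, 0, 0, 0, 0, 0, 0, 0, 0, 0, 0, 0, 0, 0, 0, 0, 0, 0]

```text
time: 1.77
tool_pos: [0.4282, 0.0801, 0.231]
tcp_rot: [-3.076, -0.639, 0.0]
wrist_force: [1.5, -0.3, 0.0]
width: -0.0
grip_force: 0.0
```

>>> jog_arm:
  turn:
    - [0, 0, 0]
    - [0, 0, 0]
    - [0, 0, 0]
    - [0, 0, 0]
    - [0, 0, -0.123]
    - [0, 0, -0.123]
    - [0, 0, -0.123]
    - [0, 0, -0.123]
    - [0, 0, -0.123]
    - [0, 0, -0.123]
    - [0, 0, -0.123]
    - [0, 0, -0.123]
    - [0, 0, -0.123]
    - [0, 0, -0.123]
    - [0, 0, -0.123]
    - [0, 0, -0.123]
    - [0, 0, -0.123]
    - [0, 0, -0.123]
    - [0, 0, -0.123]
    - [0, 0, -0.123]
  delta_pos:
    - [0.0085, -0.0376, 0]
    - [0.0085, -0.0376, 0]
    - [0.0085, -0.0376, 0]
    - [0.0085, -0.0376, 0]
    - [0, 0, 0]
    - [0, 0, 0]
    - [0, 0, 0]
    - [0, 0, 0]
    - [0, 0, 0]
    - [0, 0, 0]
    - [0, 0, 0]
    - [0, 0, 0]
    - [0, 0, 0]
    - [0, 0, 0]
    - [0, 0, 0]
    - [0, 0, 0]
    - [0, 0, 0]
    - [0, 0, 0]
    - [0, 0, 0]
    - [0, 0, 0]
  gripper: [0, 0, 0, 0, 0, 0, 0, 0, 0, 0, 0, 0, 0, 0, 0, 0, 0, 0, 0, 0]

```text
time: 3.43
tool_pos: [0.4001, 0.2298, 0.2308]
tcp_rot: [-1.162, -2.918, 0.001]
wrist_force: [0.6, -0.5, 0.4]
width: 0.003
grip_force: 0.0
```

>>> jog_arm:
  turn:
    - [0, 0, -0.1226]
    - [0, 0, -0.1226]
    - [0, 0, -0.1226]
    - [0, 0, -0.1226]
    - [0, 0, -0.1226]
    - [0, -0.117, 0]
    - [0, -0.117, 0]
    - [0, -0.117, 0]
    - [0, 0, 0]
  delta_pos:
    - [0, 0, 0]
    - [0, 0, 0]
    - [0, 0, 0]
    - [0, 0, 0]
    - [0, 0, 0]
    - [0, 0, 0]
    - [0, 0, 0]
    - [0, 0, 0]
    - [0, 0, 0]
  gripper: [0, 0, 0, 0, 0, 0, 0, 0, 0]

```text
time: 4.18
tool_pos: [0.3964, 0.2291, 0.2281]
tcp_rot: [0.205, 2.785, -0.041]
wrist_force: [-0.9, -0.2, -1.4]
width: -0.001
grip_force: 0.0
```

Run:
```python
from h import *
s,im=snap('wrist','w0.png')
print(s['tool_pos'],s['q'].round(2),Ro.from_rotvec(s['tcp_rot']).as_matrix().round(3).tolist())
y=np.radians(-8.3);u=np.array([np.cos(y),np.sin(y),0]);v=np.array([-u[1],u[0],0]);o=np.array([.522,.2127,0])
pts=[o-.096*u+[0,0,.0365],o-.116*u+.021*v+[0,0,.0365],o-.116*u-.021*v+[0,0,.0365],o-.057*u+.077*v+[0,0,.053],o-.057*u-.077*v+[0,0,.053]]
print(proj('wrist',pts,s).round(0).tolist())
```

```text
[0.39640575 0.22914069 0.22808354] [ 0.66 -0.33  2.22 -0.3   1.02 -0.64] [[-0.929, 0.147, 0.339], [0.137, 0.989, -0.053], [-0.343, -0.003, -0.939]]
[[323.0, 131.0], [346.0, 112.0], [300.0, 112.0], [401.0, 175.0], [245.0, 175.0]]
```

View pics/w0.png

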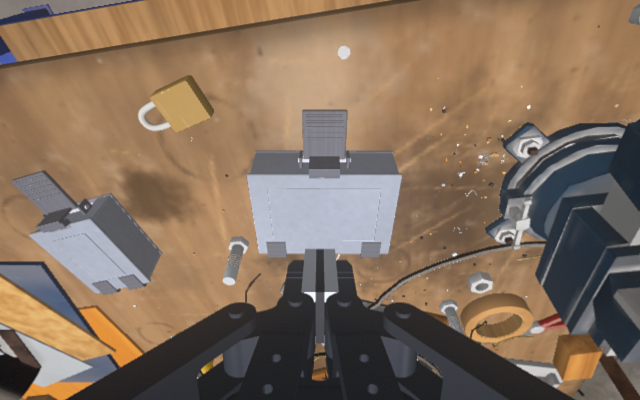

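The wrist view shows the tab's front edge at (302–347,111) and the lid's front corners at (248,175) and (401,175). The predicted projections match within 2–3 px, so I'll go to hover above the tab.

>>> jog_arm:
  turn:
    - [0, 0, 0]
    - [0, 0, 0]
    - [0, 0, 0]
    - [0, 0, 0]
    - [0, 0, 0]
    - [0, 0, 0]
    - [0, 0, 0]
    - [0, 0, 0]
  delta_pos:
    - [0.0044, 0.0004, 0.0282]
    - [0.0044, 0.0004, 0.0282]
    - [0.0044, 0.0004, 0.0282]
    - [0.0044, 0.0004, 0.0282]
    - [0.0044, 0.0004, 0.0282]
    - [0.0044, 0.0004, 0.0282]
    - [0, 0, 0]
    - [0, 0, 0]
  gripper: [0, 0, 0, 0, 0, 0, 0, 0]

```text
time: 4.9
tool_pos: [0.4337, 0.226, 0.0617]
tcp_rot: [0.213, 2.788, -0.042]
wrist_force: [0.7, 0.0, 0.9]
width: 0.002
grip_force: 0.0
```

>>> jog_arm:
  turn:
    - [0, 0, 0]
    - [0, 0, 0]
    - [0, 0, 0]
    - [0, 0, 0]
    - [0, 0, 0]
    - [0, 0, 0]
    - [0, 0, 0]
    - [0, 0, 0]
    - [0, 0, 0]
    - [0, 0, 0]
  delta_pos:
    - [0.0057, 0, -0.002]
    - [0.0017, 0, 0.0047]
    - [0.0017, 0, 0.0047]
    - [0.0017, 0, 0.0047]
    - [0.0017, 0, 0.0047]
    - [0.0017, 0, 0.0047]
    - [0.0017, 0, 0.0047]
    - [0.0017, 0, 0.0047]
    - [0, 0, 0]
    - [0, 0, 0]
  gripper: [0, 0, 0, 0, 0, 0, 0, 0, 0, 0]

```text
time: 5.73
tool_pos: [0.428, 0.2284, 0.0281]
tcp_rot: [0.21, 2.784, -0.037]
wrist_force: [-3.0, 1.7, 3.9]
width: 0.0
grip_force: 2.3
```

Run:
```python
from h import *
s,im=snap('wrist','w1.png')
print(s['tool_pos'],s['wrist_force'],s['torque'])
```

```text
[0.4279688  0.22843943 0.02808279] [-3.02972251  1.66432239  3.85146154] [ 0.16383762  0.49787728 -0.00537164]
```

View pics/w1.png

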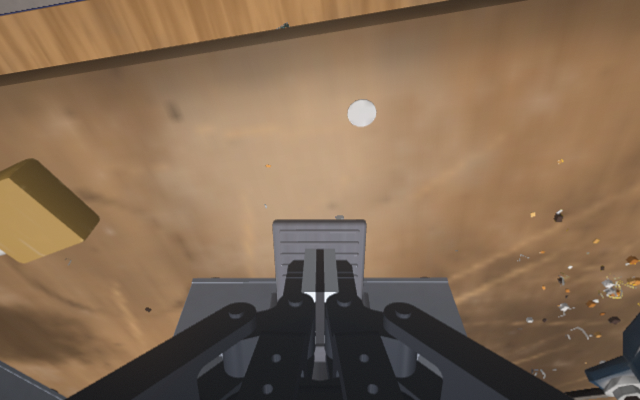

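The wrist view shows the fingers on the ribbed tab (rows 220–290). The lid itself is hidden, so I'll check it in the scene camera.

Run:
```python
from h import *
s,im=snap('scene','s1.png')
a=cv2.resize(cv2.imread('pics/s1.png')[130:240,160:360],None,fx=4,fy=4,interpolation=cv2.INTER_CUBIC)
cv2.imwrite('pics/s1c.png',a)
```

```text
(no output)
```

View pics/s1c.png

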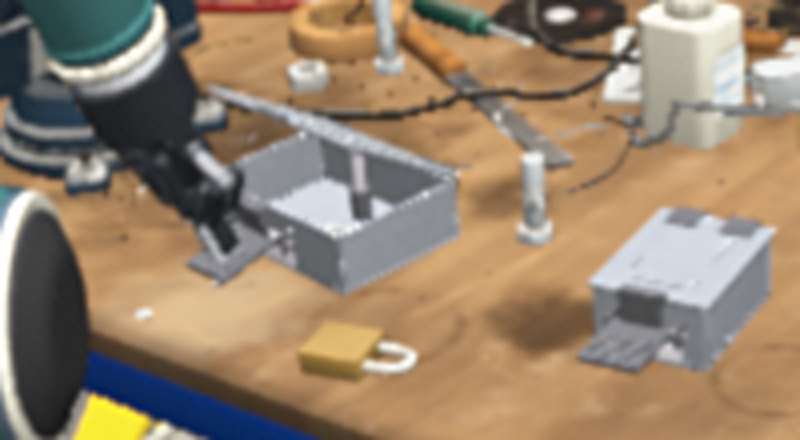

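The scene crop shows the wide lid sprung open, its interior visible around (340,190), and the narrow case shut. Next I'll lift clear and then approach the lid edge.

>>> jog_arm:
  turn:
    - [0, 0, 0]
    - [0, 0, 0]
    - [0, 0, 0]
    - [0, 0, 0]
    - [0, 0, 0]
    - [0, 0, 0]
    - [0, 0, 0]
    - [0, 0, 0]
    - [0, 0, 0]
    - [0, 0, 0]
    - [0, 0, 0]
  delta_pos:
    - [-0.0024, 0, -0.0066]
    - [-0.0024, 0, -0.0066]
    - [-0.0024, 0, -0.0066]
    - [-0.0024, 0, -0.0066]
    - [-0.0024, 0, -0.0066]
    - [-0.0024, 0, -0.0066]
    - [-0.0024, 0, -0.0066]
    - [-0.0024, 0, -0.0066]
    - [-0.0024, 0, -0.0066]
    - [0, 0, 0]
    - [0, 0, 0]
  gripper: [0, 0, 0, 0, 0, 0, 0, 0, 0, 0, 0]

```text
time: 6.75
tool_pos: [0.4283, 0.2286, 0.0922]
tcp_rot: [0.211, 2.782, -0.036]
wrist_force: [0.1, -0.2, -0.8]
width: -0.001
grip_force: 0.0
```

>>> jog_arm:
  turn:
    - [0, 0, 0]
    - [0, 0, 0]
    - [0, 0, 0]
    - [0, 0, 0]
    - [0, 0, 0]
    - [0, 0, 0]
    - [0, 0, 0]
    - [0, 0, 0]
    - [0, 0, 0]
    - [0, 0, 0]
    - [0, 0, 0]
    - [0, 0, 0]
  delta_pos:
    - [-0.0112, 0, 0.0034]
    - [-0.0112, 0, 0.0034]
    - [-0.0112, 0, 0.0034]
    - [-0.0105, 0, -0.0038]
    - [-0.0105, 0, -0.0038]
    - [-0.0105, 0, -0.0038]
    - [-0.0105, 0, -0.0038]
    - [-0.0105, 0, -0.0038]
    - [-0.0103, 0, 0]
    - [-0.0103, 0, 0]
    - [-0.0103, 0, 0]
    - [0, 0, 0]
  gripper: [0, 0, 0, 0, 0, 0, 0, 0, 0, 0, 0, 0]

```text
time: 7.75
tool_pos: [0.5362, 0.2124, 0.1415]
tcp_rot: [0.211, 2.78, -0.036]
wrist_force: [-0.1, -0.1, 0.2]
width: -0.001
grip_force: 0.1
```

Run:
```python
from h import *
s,im=snap('scene','s2.png')
print(s['tool_pos'],s['wrist_force'])
a=cv2.resize(cv2.imread('pics/s2.png')[110:240,160:360],None,fx=4,fy=4,interpolation=cv2.INTER_CUBIC)
cv2.imwrite('pics/s2c.png',a)
```

```text
[0.5362321  0.21243017 0.14154653] [-0.05954558 -0.08304837  0.17837262]
```

View pics/s2c.png

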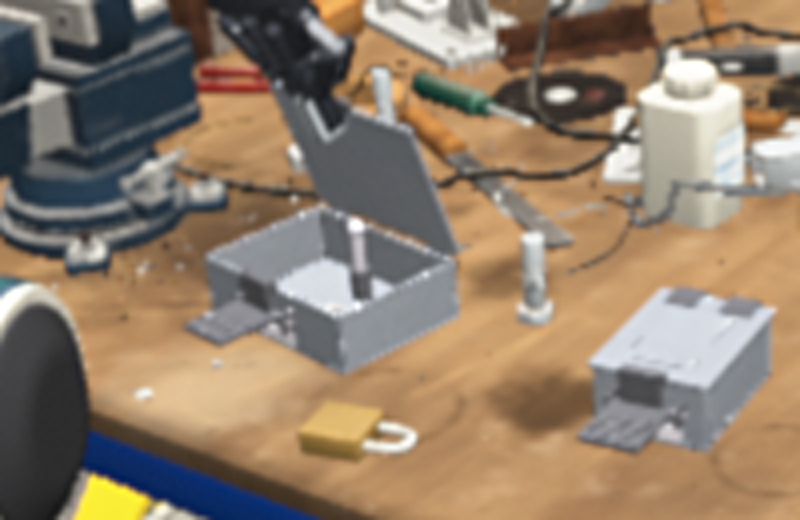

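The lid is at about 1.2 rad and following the fingers, and the tab is back up. I'll carry on past upright and then withdraw.

>>> jog_arm:
  turn:
    - [0, 0, 0]
    - [0, 0, 0]
    - [0, 0, 0]
    - [0, 0, 0]
    - [0, 0, 0]
    - [0, 0, 0]
    - [0, 0, 0]
    - [0, 0, 0]
    - [0, 0, 0]
    - [0, 0, 0]
    - [0, 0, 0]
    - [0, 0, 0]
    - [0, 0, 0]
    - [0, 0, 0]
  delta_pos:
    - [-0.011, 0, 0.0019]
    - [-0.011, 0, 0.0019]
    - [-0.0095, 0, 0.003]
    - [-0.0095, 0, 0.003]
    - [-0.0053, 0, 0.003]
    - [-0.0053, 0, 0.003]
    - [0, 0, 0]
    - [0, 0, 0]
    - [0, 0, 0]
    - [0.014, 0, -0.021]
    - [0.014, 0, -0.021]
    - [0.014, 0, -0.021]
    - [0.014, 0, -0.021]
    - [0, 0, 0]
  gripper: [0, 0, 0, 0, 0, 0, 0, 0, 0, 0, 0, 0, 0, 0]

```text
time: 8.97
tool_pos: [0.5049, 0.2176, 0.2056]
tcp_rot: [0.209, 2.78, -0.033]
wrist_force: [0.3, 1.0, 0.2]
width: -0.002
grip_force: 0.0
```

>>> jog_arm:
  turn:
    - [0, 0, 0]
    - [0, 0, 0]
    - [0, 0, 0]
    - [0, 0, 0]
    - [0, 0, 0]
    - [0, 0, 0]
    - [0, 0, 0]
    - [0, 0, 0]
  delta_pos:
    - [0, 0, -0.02]
    - [0, 0, -0.02]
    - [0, 0, 0]
    - [0, 0, 0]
    - [0, 0, 0]
    - [0, 0, 0]
    - [0, 0, 0]
    - [0, 0, 0]
  gripper: [0, 0, 0, 0, 0, 0, 0, 0]

```text
time: 9.63
tool_pos: [0.4924, 0.218, 0.2386]
tcp_rot: [0.21, 2.785, -0.039]
wrist_force: [0.4, 0.3, -0.4]
width: 0.001
grip_force: 0.0
```

Run:
```python
from h import *
s,im=snap('scene','s3.png')
print(s['tool_pos'],s['wrist_force'])
a=cv2.resize(cv2.imread('pics/s3.png')[100:240,160:360],None,fx=4,fy=4,interpolation=cv2.INTER_CUBIC)
cv2.imwrite('pics/s3c.png',a)
```

```text
[0.49235218 0.21802261 0.23863098] [ 0.40468064  0.27118485 -0.43629573]
```

View pics/s3c.png

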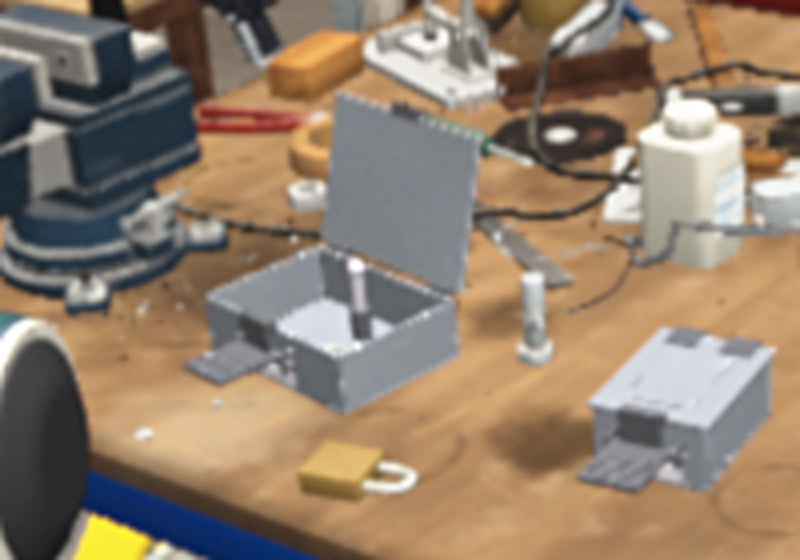

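The lid stands free and leans back, with its top corners at crop (335,93) and (480,133). I'll check its angle before handing in.

Run:
```python
from h import *
y=np.radians(-8.3);u=np.array([np.cos(y),np.sin(y),0]);v=np.array([-u[1],u[0],0]);o=np.array([.522,.2127,0])
for th in(1.57,1.7,1.83):
    c=o+u*(.0585-.1155*np.cos(th))+[0,0,.051+.1155*np.sin(th)]
    print(th,((proj('scene',[c+.077*v,c-.077*v])-[159.6,99.6])*4).round(0).tolist())
```

```text
1.57 [[308.0, 93.0], [451.0, 142.0]]
1.7 [[323.0, 88.0], [467.0, 136.0]]
1.83 [[339.0, 87.0], [483.0, 134.0]]
```

The angle matches 1.83 rad, so the lid is on its stop.

```bash
python3 -c "
from workcell import ticket
print(ticket.finish_job())"
```

```text
the job is handed in; nothing more can be done
None
```

The wider case's lid rests back against its stop (about 1.83 rad by the camera) with its tab up, the narrower case is still shut, nothing else was touched, and the job is handed in (no verdict was returned).

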